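# Sweep the loose drivetrain parts into the parts bay

### The arm

A 6-joint arm with a two-finger parallel gripper is mounted at the origin on the work surface. World frame = base frame: x ahead of the robot, y to its left, z up, the work surface at z = 0. Lengths are in mm, angles in rad, forces in N, time in s.
With the tool pointing down it reaches from about 400 to 925 mm from the base axis. Payload 12.5 kg.
Tool frame: the origin (TCP) lies midway between the tips of the shut fingers; the grasp point (between the pads) lies 19 mm behind it; z points along the fingers, y is the line along which they close (so a half turn about z gives the same grasp; the last joint's range is limited). The gripper opens to 95 mm and grips with 3 to 60 N. Pads are 20 mm wide; open, the fingers measure 119 mm over their backs; the gripper's body (75 mm by 180 mm) begins 59 mm behind the grasp point.
Start: joints at [-0.106, 0.491, 1.559, -0, 1.092, -0.106], TCP at [625.017, 0.021, 214.661] pointing down, gripper open.
Joint ranges: [-3.1, 3.1], [-0.84, 2.19], [0.05, 2.79], [-1.13, 4.28], [0.06, 2.93], [-2.69, 2.69]. Speed limits (rad/s): [2.22, 2.22, 2.79, 3.14, 3.14, 3.14].

### API

Orientations are given as [roll, pitch, yaw] about the fixed x, y, z axes, in that order (R = Rz(yaw) Ry(pitch) Rx(roll)).
In Python, from cell import env gives the robot as it stands.
- The arm moves only by the tool arm_command, never from a script. Its argument "targets" is a list of rows, each a list of 5 numbers: the shift along the tool's x, y, z in mm, then the turn about the tool's z in degrees, then the opening, from 0 (shut) to 1 (fully open). In form: [[tx, ty, tz, roll, fingers], ...]. A call has 1 to 5 rows; each row is the pose to reach, as a shift and turn from the pose commanded when the call began, along the tool's axes at that moment; what a row does not reach only later rows make up. A row lasts 1/10 s, in which the tool goes at most 50 mm and 8.59 degrees, less where a joint would pass 70% of its speed; a pose out of reach is approached as far as the arm can. A call with a gripper value outside its range is refused whole. The fingers move at their own pace and stop on an object; the grip force is fixed at half the most. Time passes only in rows, so rows that repeat a pose let the fingers close. It gives the time, the measured TCP pose, the force, the opening and the grip force at its end, in the units of the state.
- env.state(): the state, without advancing time (a new reading comes with each control period).
- env.read_camera(name): name is "scene" or "side" or "wrist"; returns a dict with "frame" (480x640x3 uint8, red, green, blue), "vertical_fov" (degrees; the focal length in pixels is half the picture's height over the tangent of half this angle, whatever the lens; pixels are square), "cx", "cy" (the principal point, pixels), "k1" (the pictures are not rectified: a ray, as slopes to the right and down, at radius r is drawn at 1 + k1 r^2 times it, then the intrinsics apply), "world_from_camera" (4x4, takes a point from camera to world coordinates); the wrist camera has in their place "hand_eye" (4x4, takes a point from camera to tool coordinates, whose origin is the TCP and whose axes are the flange's). Camera axes: x right, y down, z forward; pixel columns grow to the right and rows downward; lengths in mm; the calibration is good to about 2 mm. A picture is of the moment at which its call begins: read the wrist's pose just before it. There is no depth.
- env.job_done(): hands the job in; it is judged then, once.
The state is a dict: "t": time; "joints": joint angles; "qvel": joint speeds; "tau": joint torques, N m; "eef_pos": TCP position; "tcp_rot": TCP orientation; "ft_force": force on the tool from outside, world axes, zero at the start; "moment": the same for the moment, N m; "opening": opening from 0.0 (shut) to 1.0 (fully open); "grip_force": force on a finger pad.
Only numpy, scipy, OpenCV 4.12 (cv2) and the standard library are available. Lean on these libraries where they do the work, as an engineer would, in place of code of your own. Each camera call takes 0.05 s, during which the arm holds its last target. There are 200 camera calls.

### The job

Clear the pit mat before the next heat: with the fingertips, sweep the spur gear, the flywheel and the ball bearing across the mat into the three-walled parts bay, in any order, so that each lies flat and wholly inside, past the line of the open side. Slide the parts along the mat, never lift them, and leave the standing body post, the receiver box and the battery packs where they are.

Things in the scene. Friction and masses are not known exactly. Their poses are not given: they have to be found in the camera images.
- bay: Fixed U of three aluminium walls on the mat, no floor. Outside 120 mm (its x) by 192 mm (its y); walls 6 mm thick, 25 mm high. Origin: on the mat, centre of the outline. x points from the open side to the back wall: mouth at x = -60 mm, inner faces of the back wall at x = +54, of the side walls at y = -90 and +90 mm. Stands to the robot's left, mouth roughly towards the right (world -y).
- spur_gear: Steel spur gear lying flat on the mat: toothed disc 50 mm in diameter, 12 mm thick (slides as a plain round disc), about 90 g. Origin at the centre of its underside, z up.
- flywheel: Plain steel clutch flywheel lying flat: smooth disc 34 mm in diameter, 16 mm thick, three small dark holes on top, about 60 g. Origin at the centre of its underside, z up.
- bearing: Steel ball bearing lying flat: disc 28 mm in diameter, 12 mm thick, with a dark sealed ring and bore on top, about 30 g. Origin at the centre of its underside, z up.
- body_post: Bystander: chrome body post standing upright and loose on the mat beyond the parts, round foot 28 mm in diameter and 6 mm thick, stem 8 mm in diameter, 56 mm tall in all; tips easily. Origin at the centre of its underside.
- receiver: Bystander: loose black plastic receiver box, 36 mm (its x) by 48 mm (its y) by 20 mm high, to the right of the parts (world -y). Origin at the centre of its underside.
- rack: Bystander: upright bamboo battery rack, fixed to the table, 100 by 100 mm, 82 mm high, to the robot's left beyond the bay. Origin at the centre of its underside.
- pack_a: Bystander: blue hard-cased battery pack standing loose in the rack, 46 x 25 x 120 mm, top 132 mm above the mat. Origin at the centre of its underside.
- pack_b: Bystander: the second blue battery pack, same size, in the other slot of the rack. Origin at the centre of its underside.
- charger: Bystander: grey metal charger, fixed, 120 mm (its x) by 140 mm (its y), 65 mm high, with a ridged aluminium knob on top reaching 83 mm, to the robot's right. Origin at the centre of its underside.

How it is judged (in metres and radians):
At the end, for the whole second after the job is handed in: Spur gear, flywheel and bearing lie flat on the mat (within 4 mm of it, tilted under 0.15 rad) and at rest inside the bay's walls, no part of them sticking out past the line of the mouth by more than 3 mm; body post upright; body post, receiver box and both packs within 10 mm of where they were (x of spur_gear in the frame of bay between -0.038 and 0.055 m and y of spur_gear in the frame of bay between -0.09 and 0.09 m and height (world z) of each of spur_gear, flywheel, bearing below 0.004 m and angle between each of spur_gear, flywheel, bearing's own z axis and vertical below 0.15 rad and linear speed of each of spur_gear, flywheel, bearing below 0.01 m/s and x of flywheel in the frame of bay between -0.046 and 0.055 m and y of flywheel in the frame of bay between -0.09 and 0.09 m and x of bearing in the frame of bay between -0.049 and 0.055 m and y of bearing in the frame of bay between -0.09 and 0.09 m and distance of each of body_post, receiver, pack_a, pack_b from where it was at the start of the episode below 0.01 m and angle between body_post's own z axis and vertical below 0.2 rad); the robot touches nothing.
It fails at once if a swept part is lifted off the mat (underside centre more than 20 mm up) (height (world z) of any of spur_gear, flywheel, bearing above 0.02 m).
It fails at once if the body post is shoved more than 10 mm or tipped over (distance of body_post from where it was at the start of the episode above 0.01 m or angle between body_post's own z axis and vertical above 0.3 rad).
It fails at once if the receiver box is moved more than 10 mm (distance of receiver from where it was at the start of the episode above 0.01 m).
It fails at once if a battery pack is moved more than 10 mm (distance of any of pack_a, pack_b from where it was at the start of the episode above 0.01 m).
It also fails if it takes over 67 s, if anything falls off the work surface, if the arm or the gripper's body presses on something with over 40 N, if the wrist force passes 120 N, or if a joint passes its speed limit or range.

## Working session

There is one attempt and no reset: what is moved stays moved. The work goes in short steps, Python scripts to look and compute and a tool call to move; the robot and the scene stay as the last step left them, time stands still between calls to the robot, and variables do not carry over. Pictures are saved under pics/ and viewed, at most 10 in all, crops included, and the job is handed in when it is done.

Besides the shell and the picture viewer there is one more tool, called after "Call:" as a command line: name --pt "numbers of a row" for each row, then --argument value for the rest. arm_command: Moves the arm, as the interface text tells. Its arguments: {"type":"object","properties":{"targets":{"type":"array","items":{"type":"array","items":{"type":"number"}}}},"required":["targets"]}

```bash
mkdir -p pics; cat > h.py <<'E'
import numpy as np, cv2
from cell import env
def load(n):
    import pickle; return pickle.load(open(f'pics/{n}.pkl','rb'))
def snap(n,f):
    import pickle
    s=env.state(); c=env.read_camera(n); cv2.imwrite(f'pics/{f}.png',c['frame'][:,:,::-1])
    if 'hand_eye' in c:
        from scipy.spatial.transform import Rotation as R
        T=np.eye(4); T[:3,:3]=R.from_euler('xyz',s['tcp_rot']).as_matrix() if np.size(s['tcp_rot'])==3 else np.array(s['tcp_rot']).reshape(3,3)
        T[:3,3]=s['eef_pos']; c['world_from_camera']=T@c['hand_eye']
    pickle.dump(c,open(f'pics/{f}.pkl','wb')); return c
def K(c):
    f=240/np.tan(np.radians(c['vertical_fov'])/2); return np.array([[f,0,c['cx']],[0,f,c['cy']],[0,0,1.]]),np.array([c['k1'],0,0,0.])
def w(c,px,z):
    k,d=K(c); p=cv2.undistortPoints(np.array(px,float).reshape(-1,1,2),k,d).reshape(-1,2)
    T=np.array(c['world_from_camera']); r=np.c_[p,np.ones(len(p))]@T[:3,:3].T; o=T[:3,3]
    return o+r*((np.array(z)-o[2])/r[:,2])[:,None]
def proj(c,P):
    k,d=K(c); T=np.linalg.inv(np.array(c['world_from_camera']))
    return cv2.projectPoints(np.array(P,float).reshape(-1,1,3),cv2.Rodrigues(T[:3,:3])[0],T[:3,3],k,d)[0].reshape(-1,2)
E
python3 - <<'E'
from h import *
print(env.state())
for n in('scene','wrist','side'):
    c=snap(n,n+'0'); print(n,c['vertical_fov'],c['k1'],np.round(c['world_from_camera'],2).tolist())
E
```

```text
{'t': 0.0, 'joints': array([-1.05612344e-01,  4.91549805e-01,  1.55945877e+00,  1.24859077e-05,
        1.09165944e+00, -1.05564379e-01]), 'qvel': array([-1.99567853e-03,  1.30221841e-05, -4.97111544e-04,  6.86427963e-04,
        2.14874104e-03,  9.45520737e-04]), 'tau': array([-9.52334158e-04, -6.12640929e+01, -2.58175153e+01,  6.92750537e-02,
        4.83079045e-02, -1.38641695e-05]), 'eef_pos': array([6.24762434e+02, 4.32207358e-02, 2.14064587e+02]), 'tcp_rot': array([-3.14052444e+00, -1.24321617e-04,  1.57074253e+00]), 'ft_force': array([ 0.02424111, -0.98310409,  0.32330606]), 'moment': array([-0.03534619,  0.00680682, -0.02883519]), 'grip_force': 0.0, 'opening': 0.99852650452442}
scene 49.104614631287525 -0.0017007668387083975 [[0.49, 0.7, -0.51, 1227.48], [0.87, -0.4, 0.28, -316.33], [-0.01, -0.58, -0.81, 1083.74], [0.0, 0.0, 0.0, 1.0]]
wrist 67.70163329210214 -0.03061354991143726 [[1.0, -0.0, -0.0, 627.09], [-0.0, -0.96, -0.29, 83.53], [-0.0, 0.29, -0.96, 382.13], [0.0, 0.0, 0.0, 1.0]]
side 54.424632640248426 -0.03399971589855074 [[0.97, -0.18, 0.17, 391.06], [-0.25, -0.63, 0.73, -721.29], [-0.02, -0.75, -0.66, 712.95], [0.0, 0.0, 0.0, 1.0]]
```

View pics/scene0.png

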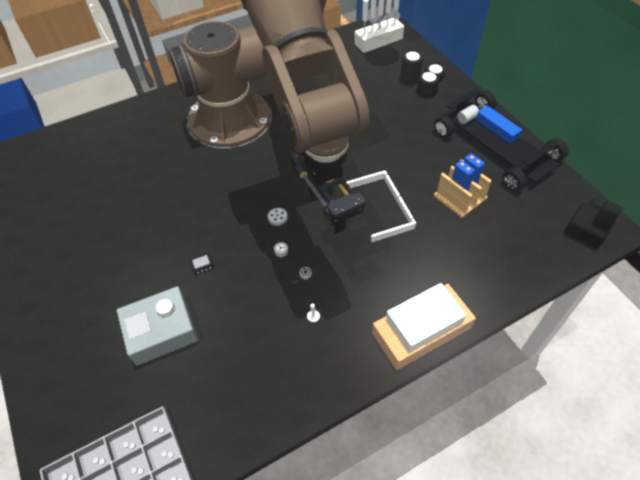

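View pics/wrist0.png

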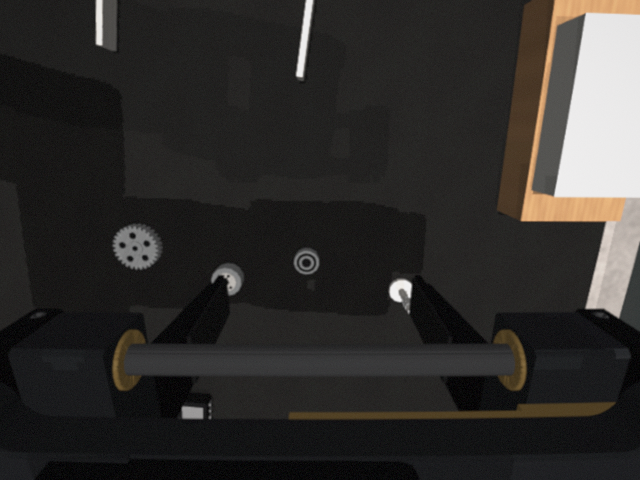

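The scene view shows the gear at (278,216), flywheel (281,250), bearing (306,272), post (313,316), receiver (202,263) and the bay's U from (348,183) to (372,238). The wrist view shows the gear at (137,247), flywheel (228,280), bearing (306,261), post foot (400,291) and the wall ends at (106,47) and (301,79).

```bash
python3 - <<'E'
from h import *
c=load('wrist0'); print('wrist',np.round(w(c,[[137,247],[229,278],[306,261],[400,291],[97,45],[117,50],[296,79],[304,80],[313,0],[197,411]],[12,16,12,6,25,25,25,25,25,20]),0).tolist())
c=load('scene0'); print('scene',np.round(w(c,[[278,215],[281,248],[306,271],[314,317],[202,261],[348,183],[386,174],[413,225],[372,238]],[12,16,12,6,20,25,25,25,25]),0).tolist())
a=c['frame'][160:340,180:430,::-1]; cv2.imwrite('pics/s1.png',cv2.resize(a,None,fx=3.2,fy=3.2,interpolation=cv2.INTER_CUBIC))
E
```

```text
wrist [[427.0, -38.0, 12.0], [527.0, -73.0, 16.0], [613.0, -55.0, 12.0], [720.0, -94.0, 6.0], [424.0, 160.0, 25.0], [442.0, 155.0, 25.0], [606.0, 129.0, 25.0], [613.0, 128.0, 25.0], [622.0, 194.0, 25.0], [474.0, -253.0, 20.0]]
scene [[425.0, -38.0, 12.0], [524.0, -78.0, 16.0], [612.0, -55.0, 12.0], [726.0, -94.0, 6.0], [466.0, -262.0, 20.0], [430.0, 168.0, 25.0], [454.0, 274.0, 25.0], [632.0, 239.0, 25.0], [615.0, 128.0, 25.0]]
```

View pics/s1.png

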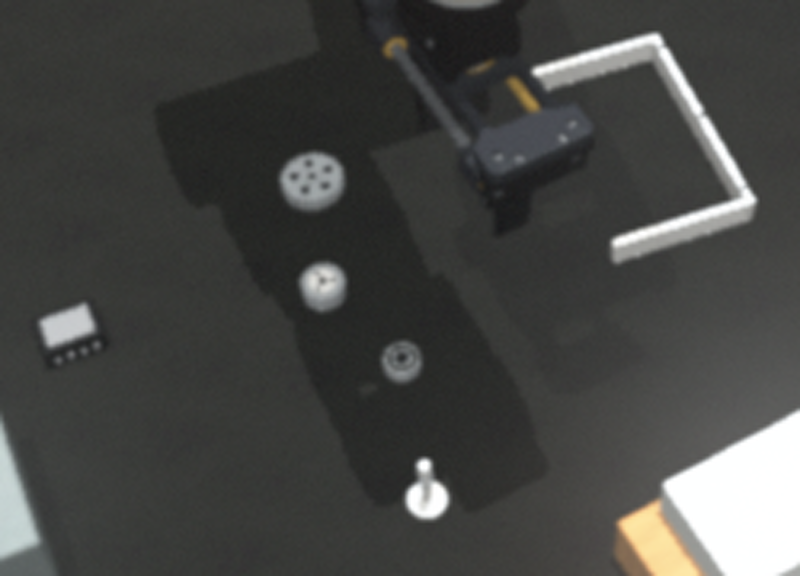

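The enlarged crop confirms the scene positions, and the two cameras agree to about 5 mm. The bay centre is near (530,205) and its x axis points along about (0.185,0.983). I'll cradle each disc between the half-open fingertips and push along tool x (world +y), starting with the bearing.

Call:
arm_command --pt "-50 -7 0 0 0.17" --pt "-105 -13 40 0 0.17" --pt "-105 -13 90 0 0.17" --pt "-105 -13 140 0 0.17" --pt "-105 -13 180 0 0.17"

```text
t: 0.65
eef_pos: [611.8, -105.8, 35.5]
tcp_rot: [3.141, 0.0, 1.57]
ft_force: [1.3, -0.6, -0.3]
opening: 0.637
grip_force: 0.0
```

Call:
arm_command --pt "0 0 10 0 0.17" --pt "0 0 20 0 0.17" --pt "0 0 29 0 0.17" --pt "0 0 29 0 0.17" --pt "0 0 29 0 0.17"

```text
t: 1.15
eef_pos: [612.8, -105.0, 9.6]
tcp_rot: [3.139, 0.001, 1.571]
ft_force: [0.4, 0.5, 1.3]
opening: 0.219
grip_force: 0.0
```

```bash
python3 - <<'E'
from h import *
s=env.state(); print(s['t'],s['eef_pos'],s['ft_force'],s['opening'])
c=snap('wrist','w1'); cv2.imwrite('pics/w1c.png',c['frame'][:,:,::-1])
print(proj(c,[[612,-55,12],s['eef_pos']]))
E
```

```text
1.15 [ 612.78335993 -104.99202729    9.55399513] [0.38005698 0.47054341 1.31753553] 0.2191336853907747
[[312.57444122 204.53552009]
 [314.65856633 298.66285211]]
```

View pics/w1.png

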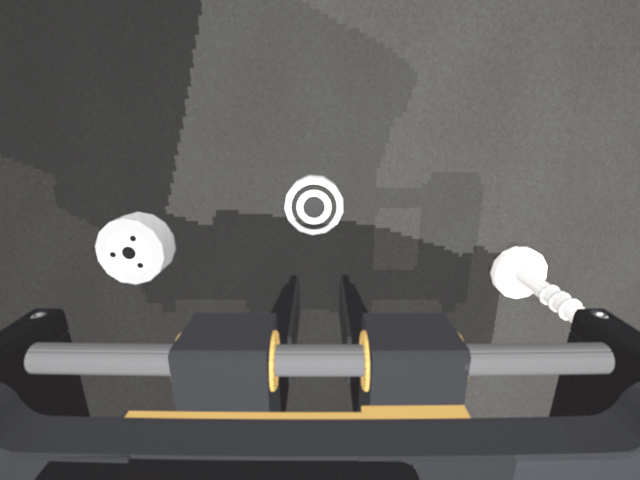

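The bearing sits at (314,205), centred between the fingertips. The flywheel is at (130,250) and the post at (520,272). Now I'll push the bearing.

Call:
arm_command --pt "8 0 1 0 0.17" --pt "16 0 1 0 0.17" --pt "24 0 1 0 0.17" --pt "34 -2 1 0 0.17" --pt "44 -4 1 0 0.17"

```text
t: 1.7
eef_pos: [607.9, -59.9, 7.1]
tcp_rot: [3.141, 0.0, 1.571]
ft_force: [0.3, -0.5, 0.6]
opening: 0.167
grip_force: 0.2
```

Call:
arm_command --pt "14 -4 0 0 0.17" --pt "28 -7 0 0 0.17" --pt "42 -11 0 0 0.17" --pt "56 -15 0 0 0.17" --pt "70 -19 0 0 0.17"

```text
t: 2.2
eef_pos: [588.6, 10.3, 7.1]
tcp_rot: [-3.142, -0.0, 1.571]
ft_force: [0.4, -0.1, 0.5]
opening: 0.172
grip_force: 0.2
```

```bash
python3 - <<'E'
from h import *
s=env.state(); print(s['t'],s['eef_pos'],s['ft_force'],s['opening'])
c=snap('wrist','w2'); cv2.imwrite('pics/w2.png',c['frame'][:,:,::-1])
print(w(load('w1'),[[314,205],[129,245],[519,272]],[12,16,6]).round())
E
```

```text
2.2 [588.59508183  10.34870477   7.08756097] [ 0.4117972  -0.10244444  0.48838196] 0.17195371256163175
[[613. -55.  12.]
 [524. -74.  16.]
 [719. -92.   6.]]
```

View pics/w2.png

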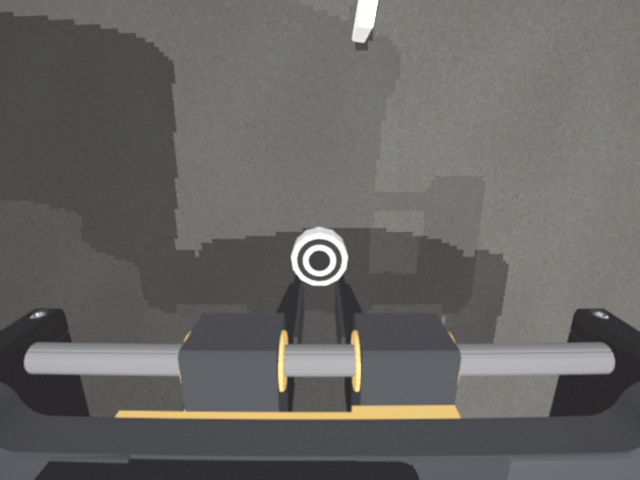

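The bearing is cradled at (319,258) and tracking, with the right wall end at (361,40). I'll carry on into the bay.

Call:
arm_command --pt "20 -5 0 0 0.17" --pt "40 -10 0 0 0.17" --pt "60 -15 0 0 0.17" --pt "80 -20 0 0 0.17" --pt "97 -24 0 0 0.17"

```text
t: 2.75
eef_pos: [564.6, 107.2, 7.1]
tcp_rot: [-3.142, 0.0, 1.571]
ft_force: [-0.3, -0.5, 0.7]
opening: 0.17
grip_force: 0.1
```

Call:
arm_command --pt "15 0 0 0 0.17" --pt "30 4 0 0 0.17" --pt "45 8 0 0 0.17" --pt "60 12 0 0 0.17" --pt "70 14 0 0 0.17"

```text
t: 3.25
eef_pos: [579.7, 177.4, 7.0]
tcp_rot: [3.141, -0.0, 1.571]
ft_force: [-1.2, -0.9, -0.4]
opening: 0.172
grip_force: 0.1
```

```bash
python3 - <<'E'
from h import *
s=env.state(); print(s['t'],s['eef_pos'],s['ft_force'],s['opening'])
c=snap('wrist','w3')
E
```

```text
3.25 [579.66058213 177.38660697   7.02326746] [-1.18453937 -0.92796947 -0.39189381] 0.17186002289115676
```

View pics/w3.png

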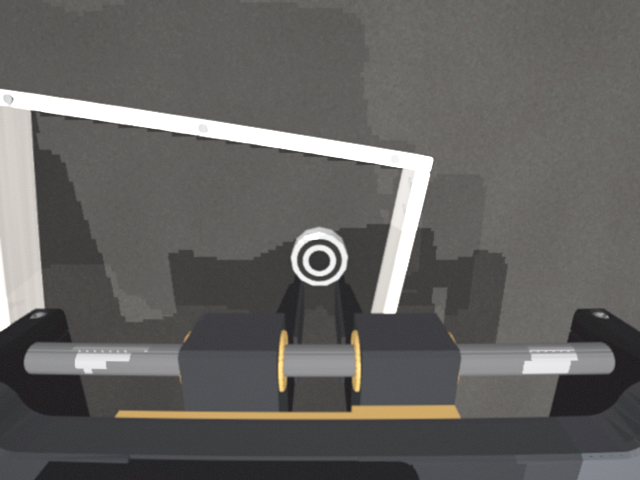

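The bearing is in the bay at (319,258), with the back-right corner at (433,158) and the back-wall line running to (0,91).

```bash
python3 - <<'E'
from h import *
c=load('w3'); p=w(c,[[319,258],[433,158],[0,91],[402,168],[37,110]],[12,25,25,25,0]); print(p.round())
v=p[1]-p[2]; v/=np.hypot(*v[:2]); X=np.array([-v[1],v[0]]); Y=-v[:2]; C=p[1,:2]-60*X+96*Y
print(X,Y,C); 
for q in [p[0,:2],(426,-38),(525,-75),(613,-55)]: r=np.array(q)-C; print(r@X,r@Y)
E
```

```text
[[582. 202.  12.]
 [629. 250.  25.]
 [454. 277.  25.]
 [616. 246.  25.]
 [449. 271.   0.]]
[0.15300737 0.98822505] [-0.98822505  0.15300737] [524.80708081 205.44532709]
4.913376241325079 -57.01338458832406
-255.69698159955038 60.39470259105506
-277.11357860631006 -43.100849838264594
-243.88442899287858 -127.00450658794499
```

Call:
arm_command --pt "-15 -2 0 0 0.17" --pt "-30 -4 -30 0 0.21" --pt "-60 -15 -60 0 0.21" --pt "-110 -25 -60 0 0.21" --pt "-160 -35 -60 0 0.21"

```text
t: 3.8
eef_pos: [543.7, 15.7, 68.0]
tcp_rot: [3.14, 0.0, 1.571]
ft_force: [0.7, -0.9, -1.2]
opening: 0.207
grip_force: 0.0
```

Call:
arm_command --pt "-48 -6 0 0 0.21" --pt "-96 -12 0 0 0.21" --pt "-144 -19 0 0 0.21" --pt "-144 -19 30 0 0.21" --pt "-144 -19 60 0 0.21"

```text
t: 4.3
eef_pos: [524.8, -129.0, 7.1]
tcp_rot: [3.14, 0.001, 1.567]
ft_force: [0.3, -0.2, 0.1]
opening: 0.21
grip_force: 0.0
```

Call:
arm_command --pt "0 0 0 0 0.21" --pt "10 0 0 0 0.21" --pt "20 0 0 0 0.21" --pt "30 0 0 0 0.21" --pt "40 0 0 0 0.21"

```text
t: 4.8
eef_pos: [525.8, -84.7, 8.1]
tcp_rot: [3.14, 0.0, 1.572]
ft_force: [-0.3, -0.5, 1.2]
opening: 0.208
grip_force: 0.3
```

Call:
arm_command --pt "18 0 0 0 0.21" --pt "36 0 0 0 0.21" --pt "54 1 0 0 0.21" --pt "72 1 0 0 0.21" --pt "90 2 0 0 0.21"

```text
t: 5.3
eef_pos: [527.5, 5.6, 7.7]
tcp_rot: [3.141, 0.0, 1.572]
ft_force: [-0.8, -0.8, 0.7]
opening: 0.21
grip_force: 0.5
```

```bash
python3 - <<'E'
from h import *
s=env.state(); print(s['t'],s['eef_pos'],s['ft_force'],s['opening'])
c=snap('wrist','w4')
E
```

```text
5.3 [527.46970492   5.60418042   7.71244971] [-0.79770594 -0.80877413  0.68774885] 0.21041647019697018
```

View pics/w4.png

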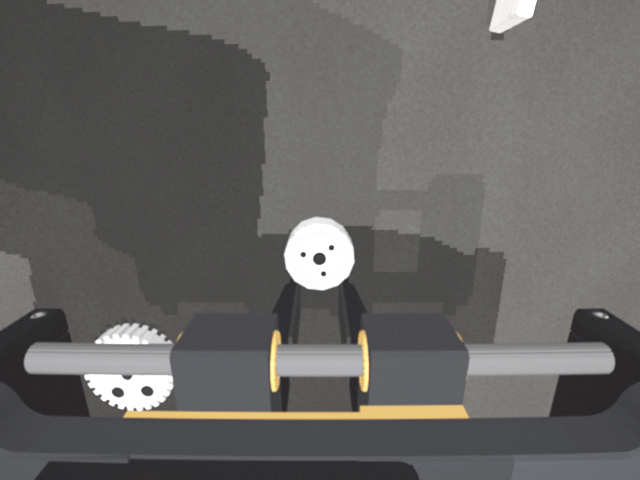

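The flywheel is cradled at (319,255), and the gear at (130,368) is undisturbed. I'll push the flywheel in, back off, and go for the gear.

Call:
arm_command --pt "20 0 0 0 0.21" --pt "40 1 0 0 0.21" --pt "60 1 0 0 0.21" --pt "80 2 0 0 0.21" --pt "100 2 0 0 0.21"

```text
t: 5.85
eef_pos: [529.5, 105.4, 7.6]
tcp_rot: [3.141, -0.0, 1.572]
ft_force: [-0.0, -0.9, 0.2]
opening: 0.209
grip_force: 0.3
```

Call:
arm_command --pt "18 0 0 0 0.21" --pt "36 1 0 0 0.21" --pt "54 1 0 0 0.21" --pt "68 2 0 0 0.21" --pt "76 2 0 0 0.21"

```text
t: 6.35
eef_pos: [531.4, 181.3, 7.4]
tcp_rot: [3.141, -0.0, 1.572]
ft_force: [0.4, -0.5, 0.9]
opening: 0.211
grip_force: 0.4
```

Call:
arm_command --pt "-15 0 0 0 0.21" --pt "-40 0 -30 0 0.32" --pt "-85 -10 -60 0 0.32" --pt "-130 -30 -60 0 0.32" --pt "-175 -50 -60 0 0.32"

```text
t: 6.85
eef_pos: [481.9, 5.2, 68.0]
tcp_rot: [3.139, 0.0, 1.571]
ft_force: [0.5, -0.1, -0.3]
opening: 0.316
grip_force: 0.0
```

```bash
python3 - <<'E'
from h import *
s=env.state(); print(s['t'],s['eef_pos'],s['ft_force'],s['opening'])
E
```

```text
6.85 [481.88204355   5.15019663  68.01819461] [ 0.53859848 -0.10094924 -0.32926557] 0.31602152022762725
```

Call:
arm_command --pt "-35 -20 0 0 0.32" --pt "-70 -40 0 0 0.32" --pt "-105 -56 0 0 0.32" --pt "-105 -56 30 0 0.32" --pt "-105 -56 60 0 0.32"

```text
t: 7.35
eef_pos: [426.2, -99.8, 7.2]
tcp_rot: [3.139, 0.001, 1.567]
ft_force: [0.4, -0.2, -1.0]
opening: 0.322
grip_force: 0.0
```

Call:
arm_command --pt "0 0 0 0 0.32" --pt "0 0 0 0 0.32" --pt "10 0 0 0 0.32" --pt "20 0 0 0 0.32" --pt "30 0 0 0 0.32"

```text
t: 7.85
eef_pos: [426.8, -66.5, 7.9]
tcp_rot: [3.14, 0.0, 1.572]
ft_force: [0.2, -1.1, -0.3]
opening: 0.318
grip_force: 0.5
```

```bash
python3 - <<'E'
from h import *
s=env.state(); print(s['t'],s['eef_pos'],s['ft_force'],s['opening'])
c=snap('wrist','w5')
E
```

```text
7.85 [426.76547522 -66.49866888   7.9209994 ] [ 0.17290191 -1.08397339 -0.34018384] 0.31788806851321544
```

View pics/w5.png

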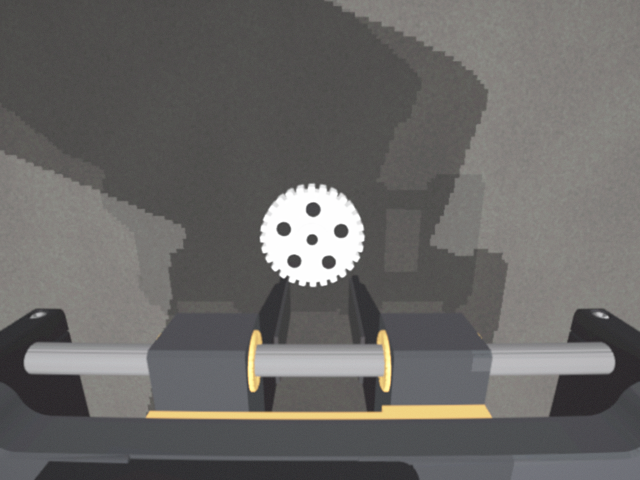

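The gear is cradled at (312,237). I'll push it in, shifting towards +x early to clear the left wall.

Call:
arm_command --pt "14 3 1 0 0.32" --pt "28 7 2 0 0.32" --pt "42 11 2 0 0.32" --pt "56 15 2 0 0.32" --pt "72 20 2 0 0.32"

```text
t: 8.4
eef_pos: [446.6, 5.5, 5.4]
tcp_rot: [3.141, 0.0, 1.572]
ft_force: [-0.1, -0.7, 1.1]
opening: 0.323
grip_force: 0.7
```

Call:
arm_command --pt "17 5 0 0 0.32" --pt "34 10 0 0 0.32" --pt "51 15 0 0 0.32" --pt "68 20 0 0 0.32" --pt "85 24 0 0 0.32"

```text
t: 8.9
eef_pos: [470.6, 90.8, 5.4]
tcp_rot: [3.141, 0.0, 1.572]
ft_force: [-0.3, -0.8, 0.1]
opening: 0.32
grip_force: 0.6
```

```bash
python3 - <<'E'
from h import *
s=env.state(); print(s['t'],s['eef_pos'],s['ft_force'],s['opening'])
c=snap('wrist','w6')
E
```

```text
8.9 [470.61810305  90.77789325   5.44273666] [-0.32799922 -0.80664428  0.06494468] 0.31982457940217285
```

View pics/w6.png

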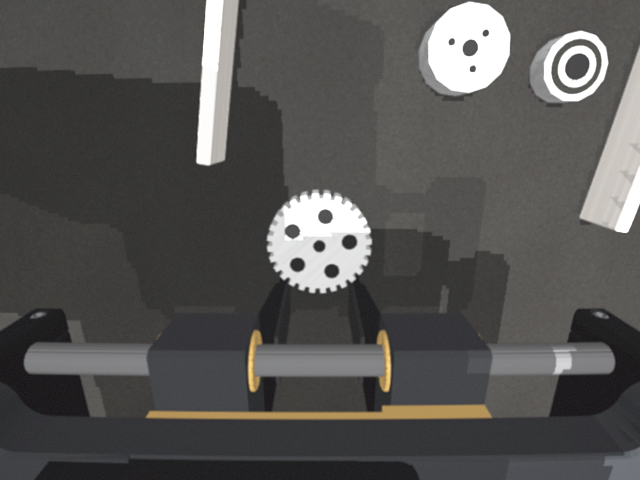

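The gear is at (319,243), lined up between the left wall end at (210,162) and the flywheel at (465,48). Time for the last stretch, then back off and rise.

Call:
arm_command --pt "19 1 0 0 0.32" --pt "38 3 0 0 0.32" --pt "57 5 0 0 0.32" --pt "74 6 0 0 0.32" --pt "86 7 0 0 0.32"

```text
t: 9.45
eef_pos: [477.2, 176.5, 5.3]
tcp_rot: [3.141, 0.0, 1.572]
ft_force: [-0.8, -1.8, 1.1]
opening: 0.32
grip_force: 0.5
```

Call:
arm_command --pt "0 0 0 0 0.32" --pt "-15 0 0 0 0.32" --pt "-40 0 -40 0 0.32" --pt "-60 20 -90 0 0.32" --pt "-80 40 -140 0 0.32"

```text
t: 9.95
eef_pos: [511.9, 98.1, 133.5]
tcp_rot: [-3.14, 0.0, 1.57]
ft_force: [-0.2, 0.8, -0.8]
opening: 0.317
grip_force: 0.0
```

Call:
arm_command --pt "-10 10 -50 0 0.32" --pt "-20 15 -80 0 0.32" --pt "-20 15 -80 0 0.32" --pt "-20 15 -80 0 0.32"

```text
t: 10.35
eef_pos: [526.9, 79.1, 212.0]
tcp_rot: [3.141, 0.0, 1.569]
ft_force: [-0.2, 0.4, 0.7]
opening: 0.317
grip_force: 0.0
```

```bash
python3 - <<'E'
from h import *
s=env.state(); print(s['t'],s['eef_pos'],s['ft_force'],s['opening'])
a=snap('wrist','w7')['frame']; b=snap('scene','s2')['frame']
cv2.imwrite('pics/fin.png',np.hstack([cv2.resize(a,(400,300)),cv2.resize(b[120:360,180:500],(400,300))])[:,:,::-1])
E
```

```text
10.35 [526.86767667  79.11190152 212.02628083] [-0.24221356  0.42242646  0.65808819] 0.31694645994535997
```

View pics/fin.png

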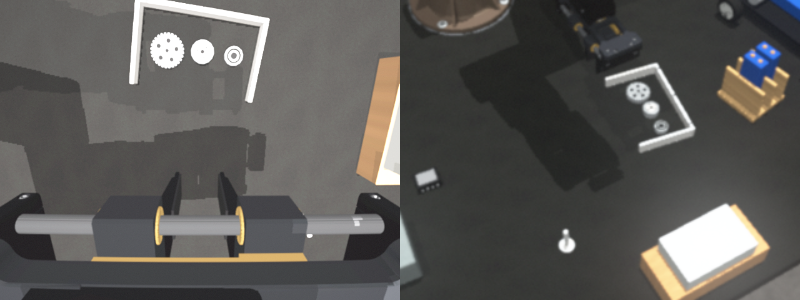

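The left panel shows all three parts flat and well inside the bay: gear (167,50), flywheel (202,52), bearing (234,56), with the mouth line near y≈85–100. In the right panel the post stands upright and the receiver and packs look undisturbed. I'm handing it in.

```bash
python3 -c "
from cell import env
print(env.job_done())"
```

```text
the job is handed in; nothing more can be done
None
```

I swept the gear, flywheel and bearing into the bay and handed the job in at about 10.5 s; the last pictures show all three flat and well inside, with the post, receiver and packs undisturbed, but the hand-in returned no verdict.

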